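# Clear the joiner's bench into the drawer box

## Robot

A 6-joint arm with a two-finger parallel gripper is mounted at the origin on the work surface. World frame = base frame: x ahead of the robot, y to its left, z up, the work surface at z = 0. Lengths are in m, angles in rad, forces in N, time in s.
With the tool pointing down it reaches from about 0.25 to 0.775 m from the base axis. Payload 4 kg.
Tool frame: the origin (TCP) lies on the centre line of the jaws, within the pads' length; the fingertips stand robot.tips_ahead ahead of it and the grasp point (between the pads) lies 8 mm behind it (robot.tips_ahead is the distance from the TCP to the fingertips, in m); z points along the fingers, y is the line along which they close (so a half turn about z gives the same grasp; the last joint's range is limited). The gripper opens to 94 mm and grips with 3 to 60 N. Pads are 16 mm wide; open, the fingers measure 119 mm over their backs; the gripper's body (75 mm by 177 mm) begins 78 mm behind the grasp point.
Start: joints at [-1.219, 0.087, 1.371, -0, 1.684, -0.103], TCP at [0.242, -0.494, 0.217] pointing down, gripper open.
Joint ranges: [-3.1, 3.1], [-0.76, 2.03], [0.27, 2.55], [-1.08, 4.22], [0.17, 2.65], [-2.57, 2.57]. Speed limits (rad/s): [2.79, 2.79, 3.14, 3.14, 3.14, 3.14].

## Interface

Orientations are given as [roll, pitch, yaw] about the fixed x, y, z axes, in that order (R = Rz(yaw) Ry(pitch) Rx(roll)).
In Python, from bench import robot, snapshot, close_job, spotter gives the robot as it stands. The module is installed in compiled form; this text tells all that it offers.
- The arm moves only by the tool servo_tool, never from a script. Its argument "commands" is one flat list of numbers, 7 for each row, row after row: the shift along the tool's x, y, z in m, then the turn, a rotation vector about the tool's x, y, z in degrees, then the finger opening in m, from 0 to 0.094. In form: [x, y, z, ax, ay, az, grip, x, y, z, ax, ay, az, grip, ...]. A call has 1 to 10 rows; each row is the pose to reach, as a shift and turn from the pose commanded when the call began, along the tool's axes at that moment; what a row does not reach only later rows make up. A row lasts 1/8 s, in which the tool goes at most 62.5 mm and 10.7 degrees, less where a joint would pass 70% of its speed; a pose out of reach is approached as far as the arm can. A call with a gripper value outside its range is refused whole. The fingers move at their own pace and stop on an object; the grip force is fixed at half the most. Time passes only in rows, so rows that repeat a pose let the fingers close. It gives the time, the measured TCP pose, the force, the opening and the grip force at its end, in the units of the state.
- robot.get_obs(): the state, without advancing time (a new reading comes with each control period).
- snapshot(name): name is "scene" or "top" or "wrist"; returns a dict with "img" (480x640x3 uint8, blue, green, red), "camera_matrix" (3x3 intrinsics, pixels), "extrinsics" (4x4, takes a point from camera to world coordinates); the wrist camera has in their place "hand_eye" (4x4, takes a point from camera to tool coordinates, whose origin is the TCP and whose axes are the flange's). Camera axes: x right, y down, z forward; pixel columns grow to the right and rows downward; lengths in m; the calibration is good to about 2 mm. A picture is of the moment at which its call begins: read the wrist's pose just before it. There is no depth.
- close_job(): hands the job in; it is judged then, once.
Trained networks look in a picture, given as the dict that the camera call returned (one of the last four; its "shot" number tells which), for a name from the list of things; names that differ only in an ending like _2 or _b are one class to them, and where a whole thing is asked for, a point or a joint stands for the part that bears it (a point fixed in the world has none). Each returns a list of dicts, best first, with "conf" (0 to 1); they miss things now and then, are a little off and sometimes report something else, mostly with a low value. They report only what shows in the picture. A call takes as long as a camera call.
- spotter.trace(name, picture): "region" (480x640 bool, what is visible of it) and "box" ([left, top, width, height] in pixels, round what is visible of it).
The state is a dict: "time": time; "joint_positions": joint angles; "qvel": joint speeds; "joint_torque": joint torques, N m; "tool_pos": TCP position; "ee_rot": TCP orientation; "wrist_force": force on the tool from outside, world axes, zero at the start; "wrist_torque": the same for the moment, N m; "width": finger opening in m; "finger_force": force on a finger pad.
Only numpy, scipy, OpenCV 4.12 (cv2) and the standard library are available. Lean on these libraries where they do the work, as an engineer would, in place of code of your own. Each camera call takes 0.05 s, during which the arm holds its last target. There are 200 camera calls.

## Task

Clear the bench for sanding: pull the drawer of the plywood drawer box well open, lay every hand tool that is lying on the bench (any of chisel, screwdriver, spanner and marking gauge) in the drawer, then push the drawer fully home. Stand every glue jar upright on top of the drawer box, well on and without ever tipping one over. Leave the sander, the drill and the half-finished timber piece where they are.

Things in the scene. Friction and masses are not known exactly. Their poses are not given: they have to be found in the camera images.
- drawer_box: Low plywood drawer box fixed on the bench: 260 mm deep (x), 300 mm wide (y), 115 mm high, flat top. Origin at the centre of its underside; its front (drawer side, darker wood) faces its own -x, roughly towards the robot.
- drawer (a joint): How far the single drawer is pulled out, m: 0 fully home, 0.18 at its stop. It slides along the box's -x with light friction (a few N) and stays where it is left. It may start slightly ajar.
- drawer_handle (a point): Centre of the drawer's straight dark steel bar handle: 11 mm thick, 110 mm long, along the box's y, 42 mm in front of the drawer front (15 mm thick), 87 mm above the bench, 28 mm below the box's top. It can be pinched from above, one finger in front of the bar, one behind it. The drawer front's upper edge is 103 mm above the bench. Axes as the box's.
- drawer_floor (a point): Centre of the drawer's inner floor (moves with the drawer), 23 mm above the bench. Axes as the box's. Inside: 215 mm (x) by 258 mm (y), side walls 6 mm thick and 70 mm high above the floor; 80 mm free height under the box's top when shut. With the drawer shut it lies 1.5 mm on the -x side of the box's origin; the part of the drawer more than 130 mm in front of the box's origin is open to the sky.
- chisel: Wood chisel, pale wooden handle with brass ferrule, flat steel blade; 160 mm long, handle 24 mm wide and 22 mm high. Lies flat, long axis = its x axis, working end towards +x. Origin: underside, below the place to grip, which is pinched across the width (y). May be absent.
- screwdriver: Screwdriver, black handle 26 to 28 mm wide and high (does not roll), thin steel shaft; 155 mm long. Lies flat, long axis = its x axis, working end towards +x. Origin: underside, below the place to grip, which is pinched across the width (y). May be absent.
- spanner: Double open-ended steel spanner, about 170 mm long, 10 mm thick, shank 16 mm wide, ends 34 mm wide. Lies flat, long axis = its x axis, working end towards +x. Origin: underside, below the place to grip, which is pinched across the width (y). May be absent.
- gauge: Woodworker's marking gauge: beam 150 mm long and 16 mm square, through a dark wooden block 30 mm (x) by 42 mm (y) by 30 mm high at its middle, under which the origin lies. Lies flat, long axis = its x axis, working end towards +x. Origin: underside, below the place to grip, which is pinched across the width (y). May be absent.
- jar1: Amber glass jar of wood glue with a dark steel lid, 56 mm in diameter, 75 mm tall in all, sides straight up to 62 mm, lid 51 mm wide, about 0.28 kg. Stands upright; origin at the centre of its underside, z up. May be absent.
- jar2: Amber glass jar of wood glue with a dark steel lid, 56 mm in diameter, 75 mm tall in all, sides straight up to 62 mm, lid 51 mm wide, about 0.28 kg. Stands upright; origin at the centre of its underside, z up. May be absent.
- jar3: Amber glass jar of wood glue with a dark steel lid, 56 mm in diameter, 75 mm tall in all, sides straight up to 62 mm, lid 51 mm wide, about 0.28 kg. Stands upright; origin at the centre of its underside, z up. May be absent.
- sander: Orbital sander, round, 124 mm in diameter, 121 mm high, with a stub behind; bystander. Origin at the centre of its underside.
- wood_joint: Half-finished piece of pale timber, L-shaped, 200 x 60 mm, 145 mm high; bystander. Origin at the centre of its underside.
- drill: Cordless drill standing on its battery (85 x 120 mm), 196 mm high; bystander. Origin at the centre of its underside.

How it is judged:
On the way, in this order (a step that is already met when the one before it is completed fails the run):
1. the drawer is pulled open by more than 110 mm (value of joint drawer above 0.11 m), for 0.2 s.
2. every hand tool lies in the open drawer (x of chisel in the frame of drawer_floor between -0.112 and 0.112 m and y of chisel in the frame of drawer_floor between -0.13 and 0.13 m and z of chisel in the frame of drawer_floor between -0.01 and 0.058 m and x of screwdriver in the frame of drawer_floor between -0.112 and 0.112 m and y of screwdriver in the frame of drawer_floor between -0.13 and 0.13 m and z of screwdriver in the frame of drawer_floor between -0.01 and 0.058 m and x of spanner in the frame of drawer_floor between -0.112 and 0.112 m and y of spanner in the frame of drawer_floor between -0.13 and 0.13 m and z of spanner in the frame of drawer_floor between -0.01 and 0.058 m and x of gauge in the frame of drawer_floor between -0.112 and 0.112 m and y of gauge in the frame of drawer_floor between -0.13 and 0.13 m and z of gauge in the frame of drawer_floor between -0.01 and 0.058 m and value of joint drawer above 0.05 m), for 0.3 s.
3. the drawer is pushed home (value of joint drawer below 0.008 m), for 0.2 s.
At the end, for the whole second after the job is handed in: The drawer is within 8 mm of fully home with every hand tool inside it (its origin within the drawer's walls and less than 58 mm above its floor), and every jar stands still and upright (within 0.12 rad) on top of the drawer box, its centre at least 20 mm inside the edges of the top (value of joint drawer below 0.008 m and x of chisel in the frame of drawer_floor between -0.112 and 0.112 m and y of chisel in the frame of drawer_floor between -0.13 and 0.13 m and z of chisel in the frame of drawer_floor between -0.01 and 0.058 m and x of screwdriver in the frame of drawer_floor between -0.112 and 0.112 m and y of screwdriver in the frame of drawer_floor between -0.13 and 0.13 m and z of screwdriver in the frame of drawer_floor between -0.01 and 0.058 m and x of spanner in the frame of drawer_floor between -0.112 and 0.112 m and y of spanner in the frame of drawer_floor between -0.13 and 0.13 m and z of spanner in the frame of drawer_floor between -0.01 and 0.058 m and x of gauge in the frame of drawer_floor between -0.112 and 0.112 m and y of gauge in the frame of drawer_floor between -0.13 and 0.13 m and z of gauge in the frame of drawer_floor between -0.01 and 0.058 m and x of jar1 in the frame of drawer_box between -0.11 and 0.11 m and y of jar1 in the frame of drawer_box between -0.13 and 0.13 m and z of jar1 in the frame of drawer_box between 0.109 and 0.121 m and angle between each of jar1, jar2, jar3's own z axis and vertical below 0.12 rad and linear speed of each of jar1, jar2, jar3 below 0.02 m/s and x of jar2 in the frame of drawer_box between -0.11 and 0.11 m and y of jar2 in the frame of drawer_box between -0.13 and 0.13 m and z of jar2 in the frame of drawer_box between 0.109 and 0.121 m and x of jar3 in the frame of drawer_box between -0.11 and 0.11 m and y of jar3 in the frame of drawer_box between -0.13 and 0.13 m and z of jar3 in the frame of drawer_box between 0.109 and 0.121 m); the robot touches nothing.
It fails at once if a jar is tipped over (leans more than 0.7 rad) (angle between any of jar1, jar2, jar3's own z axis and vertical above 0.7 rad).
It fails at once if the sander, the timber piece or the drill is moved by more than 30 mm (distance of any of sander, wood_joint, drill from where it was at the start of the episode above 0.03 m).
Of chisel, screwdriver, spanner, gauge only 3 to 4 are there at a start; the rules pass over those that are not, and their reading is None.
Of jar1, jar2, jar3 only 2 to 3 are there at a start; the rules pass over those that are not, and their reading is None.
At some moment in a run one of jar1, jar2, jar3 may be knocked a few centimetres aside while the robot is not near it.
It also fails if it takes over 210 s, if anything falls off the work surface, if the arm or the gripper's body presses on something with over 40 N, if the wrist force passes 120 N, or if a joint passes its speed limit or range.

## Working session

There is one attempt and no reset: what is moved stays moved. The work goes in short steps, Python scripts to look and compute and a tool call to move; the robot and the scene stay as the last step left them, time stands still between calls to the robot, and variables do not carry over. Pictures are saved under pics/ and viewed, at most 14 in all, crops included, and the job is handed in when it is done.

Besides the shell and the picture viewer there is one more tool, called after ">>>" as name(argument=value, ...) on one line, values as JSON. servo_tool: Moves the arm, as the interface text tells. Its arguments: {"type":"object","properties":{"commands":{"type":"array","items":{"type":"number"}}},"required":["commands"]}

```bash
mkdir -p pics; cat > h.py <<'E'
import numpy as np, cv2
from bench import robot, snapshot, close_job, spotter
from scipy.spatial.transform import Rotation as R
def campose(p, obs=None):
    if "extrinsics" in p: return np.array(p["extrinsics"])
    T=np.eye(4); T[:3,:3]=R.from_euler('xyz',obs["ee_rot"]).as_matrix(); T[:3,3]=obs["tool_pos"]
    return T@np.array(p["hand_eye"])
def ray(p,uv,z,E):
    K=np.array(p["camera_matrix"]); uv=np.atleast_2d(uv).astype(float)
    d=np.c_[uv,np.ones(len(uv))]@np.linalg.inv(K).T@E[:3,:3].T
    o=E[:3,3]; return o+d*((z-o[2])/d[:,2])[:,None]
def proj(p,X,E):
    K=np.array(p["camera_matrix"]); c=(np.atleast_2d(X)-E[:3,3])@E[:3,:3]; q=c@K.T; return q[:,:2]/q[:,2:]
E
cat > a.py <<'E'
from h import *
o=robot.get_obs(); print(o, robot.tips_ahead)
for n in ["top","scene"]:
    p=snapshot(n); cv2.imwrite(f"pics/{n}0.png",p["img"]); print(n,p["camera_matrix"],p["extrinsics"])
    E=campose(p)
    for t in ["drawer_box","drawer_handle","chisel","screwdriver","spanner","gauge","jar1","sander","wood_joint","drill"]:
        for r in spotter.trace(t,p):
            if r["conf"]<.2: continue
            c,s,a=cv2.minAreaRect(np.argwhere(r["region"])[:,::-1].astype(np.float32))
            print(t,round(r["conf"],2),r["box"],np.round(c),np.round(s),round(a), ray(p,c,0.01,E).round(3))
E
python3 a.py
```

```text
{'time': 0.0, 'joint_positions': array([-1.21909365e+00,  8.79476388e-02,  1.37222989e+00, -3.67536702e-06,
        1.68358581e+00, -1.03080036e-01]), 'qvel': array([ 5.55482441e-05, -8.45789239e-04, -3.70325299e-05,  2.52903741e-04,
       -1.49581008e-03,  8.17289319e-04]), 'joint_torque': array([ 2.62908788e-04, -3.40176344e+01, -3.02428079e+01,  7.18722981e-02,
        3.29795096e-02, -1.74282577e-04]), 'tool_pos': array([ 0.24142311, -0.49360766,  0.21532053]), 'ee_rot': array([-3.13943312e+00, -2.19724323e-04,  4.54782065e-01]), 'wrist_force': array([ 0.24377502, -0.27706335, -0.17961992]), 'wrist_torque': array([ 0.02746088, -0.00308188,  0.03247357]), 'finger_force': 0.0, 'width': 0.09397789690289074} 0.011
top [[577.85571374   0.         323.62858521]
 [  0.         577.85571374 243.25807925]
 [  0.           0.           1.        ]] [[-2.72380384e-02 -9.98017647e-01  5.67350517e-02  4.94238070e-01]
 [-9.99626854e-01  2.73110259e-02  5.11345033e-04 -1.27172970e-03]
 [-2.05982383e-03 -5.66999532e-02 -9.98389139e-01  1.59214489e+00]
 [ 0.00000000e+00  0.00000000e+00  0.000000
[... 1867 characters left out ...]
 0.125 0.01 ]]
gauge 0.69 [367.0, 275.5, 46.3, 30.3] [388. 289.] [16. 50.] 63 [[0.473 0.202 0.01 ]]
jar1 0.95 [332.2, 305.7, 21.0, 34.6] [342. 322.] [21. 29.] 0 [[0.644 0.194 0.01 ]]
jar1 0.72 [360.2, 329.4, 20.6, 27.3] [368. 343.] [28. 21.] 90 [[0.63  0.286 0.01 ]]
jar1 0.62 [313.2, 283.1, 13.6, 33.3] [318. 298.] [27. 19.] 90 [[0.647 0.093 0.01 ]]
sander 0.81 [218.9, 111.9, 36.8, 47.6] [237. 134.] [47. 32.] 90 [[ 0.448 -0.6    0.01 ]]
sander 0.51 [368.3, 275.8, 45.9, 28.7] [388. 289.] [17. 49.] 78 [[0.473 0.202 0.01 ]]
wood_joint 0.98 [394.3, 359.2, 49.1, 83.7] [419. 402.] [27. 81.] 25 [[0.642 0.488 0.01 ]]
drill 0.62 [476.3, 323.0, 52.2, 85.4] [500. 364.] [87. 49.] 90 [[0.404 0.559 0.01 ]]
```

```bash
python3 - <<'E'
import cv2
a=cv2.imread("pics/top0.png")
cv2.imwrite("pics/top0c.png",cv2.resize(a[110:340,170:490],None,fx=2.5,fy=2.5,interpolation=cv2.INTER_CUBIC))
E
```

```text
(no output)
```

View pics/top0c.png

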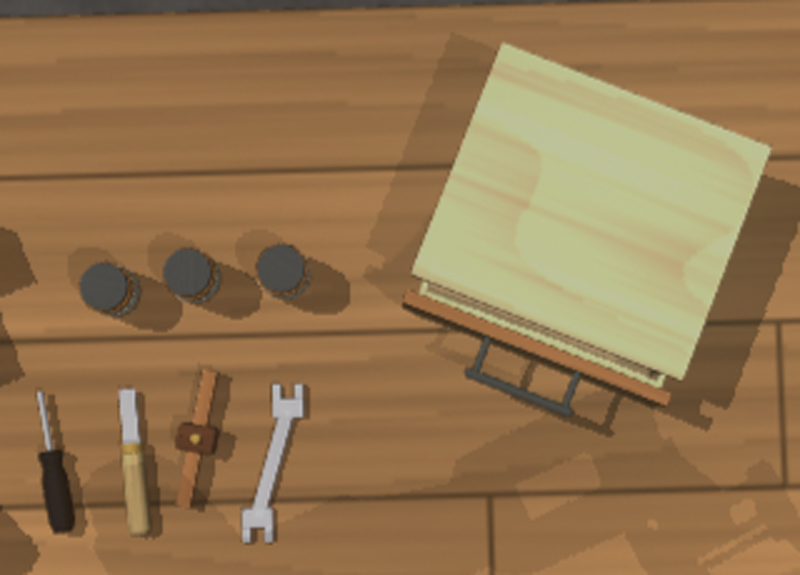

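View pics/scene0.png

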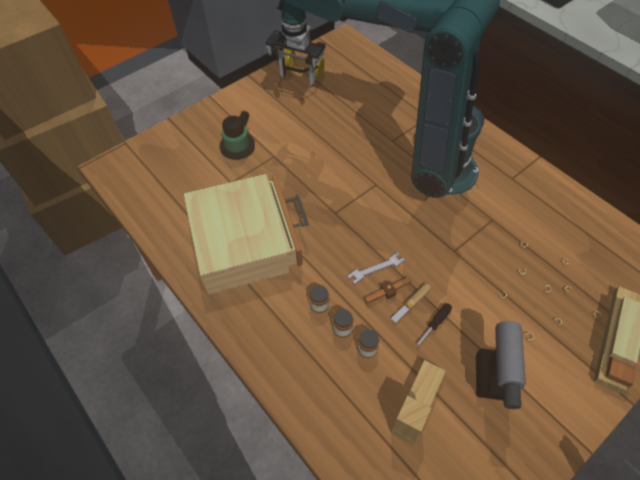

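The crop of the top picture shows the box, turned about 22° and slightly ajar. All four tools lie on the bench: screwdriver (50,460), chisel (135,460), gauge (196,438) and spanner (272,462), with working ends away from the robot. The three jars are at (107,287), (188,272) and (282,269). The scene picture agrees, with sander, drill and timber standing clear of the tools. I'll measure these now.

```bash
cat > b.py <<'E'
from h import *
p=snapshot("top");E=campose(p)
f=lambda l,z: ray(p,np.array(l)/2.5+[170,110],z,E)
b=f([(503,43),(770,148),(686,378),(414,272)],.115); print("box",b.round(3),b.mean(0).round(3),[np.linalg.norm(b[i]-b[(i+1)%4]).round(3) for i in range(4)])
for i,j in((1,0),(2,3)): d=b[j]-b[i]; print(np.degrees(np.arctan2(d[1],d[0]))-90)
for i,j in((3,0),(2,1)): d=b[j]-b[i]; print(np.degrees(np.arctan2(d[1],d[0])))
print("handle",f([(470,375),(570,412)],.087).round(3), f([(407,298),(667,400)],.103).round(3))
print("jars",f([(107,287),(188,272),(282,269)],.075).round(3))
for n,l,z in (("screw",[(62,525),(50,455),(42,395)],.014),("chisel",[(139,530),(131,455),(128,392)],.011),("gauge",[(185,503),(196,438),(209,372)],.012),("span",[(259,530),(272,462),(288,395)],.008)):
    q=f(l,z); d=q[2]-q[0]; print(n,q.round(3).tolist(),np.degrees(np.arctan2(d[1],d[0])).round(1),np.linalg.norm(d).round(3))
for t in ("spanner","gauge","chisel","screwdriver","jar1"):
  for r in spotter.trace(t,p)[:3]:
    m=r["region"]; ys,xs=np.nonzero(m); c=np.c_[xs,ys].astype(float); w,v=np.linalg.eigh(np.cov(c.T)); 
    print(t,round(r["conf"],2),ray(p,c.mean(0),.012,E).round(3), m.sum())
E
python3 b.py
```

```text
box [[ 0.876 -0.132  0.115]
 [ 0.758 -0.404  0.115]
 [ 0.524 -0.308  0.115]
 [ 0.64  -0.033  0.115]] [ 0.7   -0.219  0.115] [np.float64(0.296), np.float64(0.253), np.float64(0.298), np.float64(0.255)]
-23.35154410998436
-22.949850888186987
-22.78091948687323
-22.215716189814895
handle [[ 0.534 -0.089  0.087]
 [ 0.492 -0.192  0.087]] [[ 0.615 -0.025  0.103]
 [ 0.502 -0.29   0.103]]
jars [[0.637 0.29  0.075]
 [0.651 0.204 0.075]
 [0.651 0.105 0.075]]
screw [[0.385, 0.355, 0.014], [0.461, 0.367, 0.014], [0.527, 0.375, 0.014]] 7.9 0.143
chisel [[0.377, 0.272, 0.011], [0.458, 0.279, 0.011], [0.527, 0.281, 0.011]] 3.6 0.151
gauge [[0.405, 0.221, 0.012], [0.475, 0.208, 0.012], [0.547, 0.192, 0.012]] -11.6 0.145
span [[0.373, 0.142, 0.008], [0.447, 0.126, 0.008], [0.519, 0.107, 0.008]] -13.5 0.15
spanner 0.93 [[0.449 0.126 0.012]] 448
spanner 0.57 [[0.642 0.3   0.012]] 414
spanner 0.41 [[0.655 0.109 0.012]] 373
gauge 0.61 [[0.473 0.209 0.012]] 426
chisel 0.84 [[0.449 0.278 0.012]] 519
screwdriver 0.86 [[0.432 0.364 0.012]] 341
jar1 0.78 [[0.656 0.11  0.012]] 357
jar1 0.63 [[0.654 0.212 0.012]] 344
jar1 0.62 [[0.641 0.301 0.012]] 408
```

```bash
cat > plan.py <<'E'
# usage: plan.py "frame x y z yawdeg grip rows; ..."  frame w=world, b=box frame (yaw relative to box)
import sys; from h import *
C=np.array([.700,-.219]); Y=-22.8
o=robot.get_obs(); M=R.from_euler('xyz',o["ee_rot"]); P=np.array(o["tool_pos"])
print("t",round(o["time"],2),"pos",P.round(4),np.degrees(o["ee_rot"]).round(1),"w",round(o["width"],4))
prev=P; tot=0
for s in sys.argv[1].split(";"):
    f,x,y,z,yaw,g,n=s.split(); x,y,z,yaw,g=map(float,(x,y,z,yaw,g))
    if f=="b":
        c,sn=np.cos(np.radians(Y)),np.sin(np.radians(Y)); x,y=C[0]+c*x-sn*y,C[1]+sn*x+c*y; yaw+=Y
    T=np.array([x,y,z]); d=M.inv().apply(T-P); rv=(M.inv()*R.from_euler('xyz',[np.pi,0,np.radians(yaw)])).as_rotvec(degrees=True)
    tot+=int(n); print("world",T.round(3),"j6",round(np.arctan2(y,x)+np.pi/2-np.radians(yaw),2),"rows",n,"min",np.ceil(np.linalg.norm(T-prev)/.0625)); prev=T
    print([round(float(v),3) for v in d]+[round(float(v),1) for v in rv]+[g])
print("total",tot)
E
python3 plan.py "w .513 -.141 .2 67.2 .03 8; w .513 -.141 .079 67.2 .03 2"
```

```text
t 1.4 pos [ 0.2416 -0.4941  0.2165] [180.    0.   26.1] w 0.0937
world [ 0.513 -0.141  0.2  ] j6 0.13 rows 8 min 8.0
[0.399, -0.198, 0.016, 0.0, 0.0, -41.1, 0.03]
world [ 0.513 -0.141  0.079] j6 0.13 rows 2 min 2.0
[0.399, -0.198, 0.137, 0.0, 0.0, -41.1, 0.03]
total 10
```

>>> servo_tool(commands=[0.399,-0.198,0.016,0,0,-41.1,0.03,0.399,-0.198,0.016,0,0,-41.1,0.03,0.399,-0.198,0.016,0,0,-41.1,0.03,0.399,-0.198,0.016,0,0,-41.1,0.03,0.399,-0.198,0.016,0,0,-41.1,0.03,0.399,-0.198,0.016,0,0,-41.1,0.03,0.399,-0.198,0.016,0,0,-41.1,0.03,0.399,-0.198,0.016,0,0,-41.1,0.03,0.399,-0.198,0.016,0,0,-41.1,0.03,0.399,-0.198,0.016,0,0,-41.1,0.03])

```text
time: 2.65
tool_pos: [0.5124, -0.1423, 0.2006]
ee_rot: [3.141, 0.001, 1.17]
wrist_force: [-1.1, 0.3, 0.5]
width: 0.03
finger_force: 0.0
```

```bash
python3 - <<'E'
from h import *
o=robot.get_obs(); p=snapshot("wrist"); E=campose(p,o)
u=np.array([.922,-.388]);v=np.array([.388,.922])
b=np.array([.513,-.141])
X=[[*(b+v*t),.087] for t in(-.055,0,.055)]
im=p["img"]
for q in proj(p,X,E): cv2.drawMarker(im,tuple(int(a) for a in q),(0,0,255),0,15,2); print(q)
cv2.imwrite("pics/w1.png",im); print(o["tool_pos"],np.degrees(o["ee_rot"]))
E
python3 plan.py "w .513 -.141 .079 67.2 .03 3"
```

```text
[314.53156501 313.01859245]
[314.41144944 240.42548092]
[314.27822236 159.90828872]
[ 0.51241174 -0.14231501  0.20062463] [1.79990589e+02 4.02491821e-02 6.70433080e+01]
t 2.7 pos [ 0.5123 -0.1425  0.2006] [180.   0.  67.] w 0.0301
world [ 0.513 -0.141  0.079] j6 0.13 rows 3 min 2.0
[0.002, 0.0, 0.122, 0.0, 0.0, -0.2, 0.03]
total 3
```

View pics/w1.png

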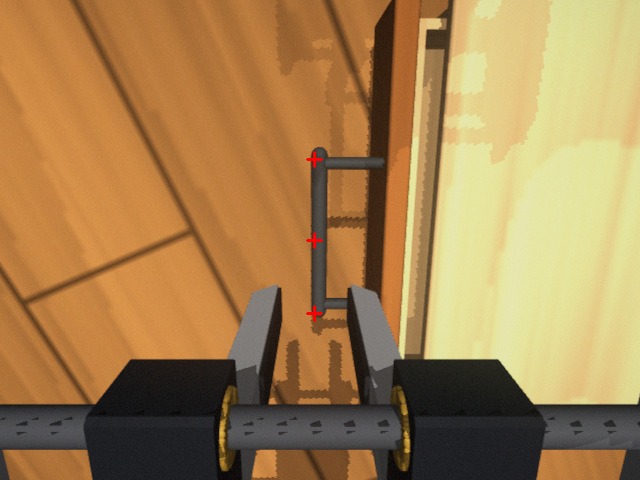

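The wrist picture shows the bar at column 320, with its ends at rows 155 and 315. That is about 4 mm on the box side of my marks and parallel to them, so I'll correct for it and grip.

>>> servo_tool(commands=[0.001,0.004,0.05,0,0,0,0.03,0.001,0.004,0.1,0,0,0,0.03,0.001,0.004,0.122,0,0,0,0.03,0.001,0.004,0.122,0,0,0,0.0,0.001,0.004,0.122,0,0,0,0.0,0.001,0.004,0.122,0,0,0,0.0,0.001,0.004,0.122,0,0,0,0.0])

```text
time: 3.58
tool_pos: [0.5177, -0.1426, 0.0802]
ee_rot: [3.139, 0.001, 1.172]
wrist_force: [-1.9, -1.9, 2.8]
width: 0.0104
finger_force: 30.0
```

>>> servo_tool(commands=[0,-0.02,0,0,0,0,0,0,-0.05,0,0,0,0,0,0,-0.08,0,0,0,0,0,0,-0.11,0,0,0,0,0,0,-0.135,0,0,0,0,0,0,-0.158,0,0,0,0,0,0,-0.158,0,0,0,0,0,0,-0.158,0,0,0,0,0.03,0,-0.158,0,0,0,0,0.03,0,-0.158,-0.05,0,0,0,0.03])

```text
time: 4.82
tool_pos: [0.369, -0.0791, 0.1251]
ee_rot: [-3.133, -0.0, 1.172]
wrist_force: [0.3, 0.4, -0.6]
width: 0.0296
finger_force: 0.0
```

```bash
python3 plan.py "w .40 .0 .25 -13.5 .05 3; w .447 .126 .12 -13.5 .05 4; w .447 .126 .009 -13.5 .04 3"
```

```text
t 4.83 pos [ 0.369  -0.0791  0.1251] [-179.5   -0.    67.2] w 0.0296
world [0.4  0.   0.25] j6 1.81 rows 3 min 3.0
[0.085, -0.003, -0.125, -0.4, 0.3, 80.7, 0.05]
world [0.447 0.126 0.12 ] j6 2.08 rows 4 min 3.0
[0.219, -0.008, 0.005, -0.4, 0.3, 80.7, 0.05]
world [0.447 0.126 0.009] j6 2.08 rows 3 min 2.0
[0.219, -0.007, 0.116, -0.4, 0.3, 80.7, 0.04]
total 10
```

>>> servo_tool(commands=[0.085,-0.003,-0.125,0,0,30,0.045,0.085,-0.003,-0.125,0,0,30,0.045,0.085,-0.003,-0.125,0,0,30,0.045,0.219,-0.008,0.03,0,0,80.7,0.045,0.219,-0.008,0.03,0,0,80.7,0.045,0.219,-0.008,0.03,0,0,80.7,0.045,0.219,-0.008,0.03,0,0,80.7,0.045,0.219,-0.008,0.03,0,0,80.7,0.045,0.219,-0.008,0.05,0,0,80.7,0.045,0.219,-0.008,0.05,0,0,80.7,0.045])

```text
time: 6.08
tool_pos: [0.4477, 0.1248, 0.0771]
ee_rot: [3.14, 0.004, -0.236]
wrist_force: [-0.8, 0.2, -0.4]
width: 0.045
finger_force: 0.0
```

```bash
python3 plan.py "w .447 .126 .013 -13.5 .045 3"; python3 - <<'E'
from h import *
p=snapshot("top");E=campose(p)
cv2.imwrite("pics/top1.png",cv2.resize(p["img"][110:340,170:490],None,fx=2.5,fy=2.5))
E
```

```text
t 6.08 pos [0.4477 0.1248 0.0771] [179.9   0.2 -13.5] w 0.045
world [0.447 0.126 0.013] j6 2.08 rows 3 min 2.0
[-0.001, -0.001, 0.064, 0.1, 0.2, -0.0, 0.045]
total 3
```

View pics/top1.png

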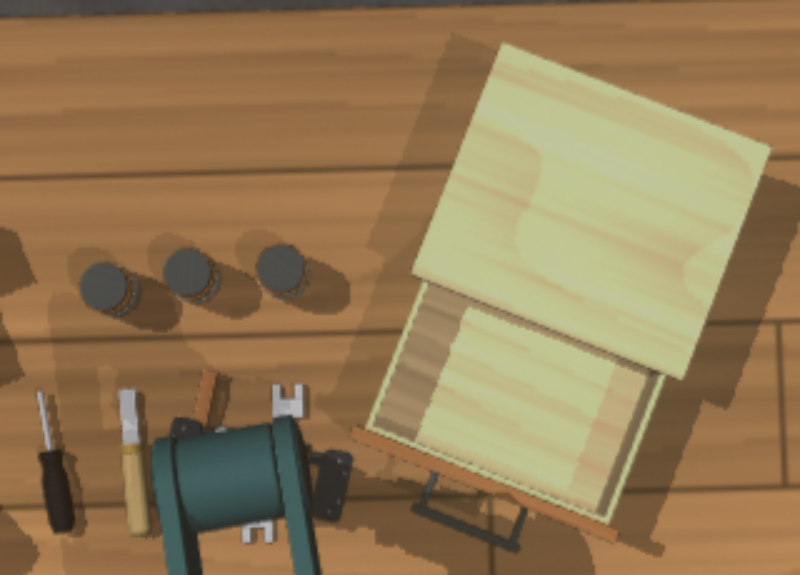

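The drawer is well open, about 170 mm, with its front edge from (355,432) to (615,537). The gripper is over the spanner.

>>> servo_tool(commands=[-0.001,-0.001,0.05,0,0,0,0.045,-0.001,-0.001,0.064,0,0,0,0.045,-0.001,-0.001,0.064,0,0,0,0.045,-0.001,-0.001,0.064,0,0,0,0,-0.001,-0.001,0.064,0,0,0,0,-0.001,-0.001,0.064,0,0,0,0,-0.001,-0.001,0.064,0,0,0,0,-0.001,-0.001,0.02,0,0,0,0,-0.001,-0.001,-0.04,0,0,0,0,-0.001,-0.001,-0.1,0,0,0,0])

```text
time: 7.38
tool_pos: [0.4477, 0.1259, 0.1795]
ee_rot: [3.141, 0.001, -0.236]
wrist_force: [1.1, -0.8, -0.9]
width: 0.0152
finger_force: 29.6
```

```bash
python3 plan.py "b -.215 0 .16 90 0 9; b -.215 0 .045 90 .0 3; b -.215 0 .045 90 .04 2; b -.215 0 .16 90 .04 3"
```

```text
t 7.38 pos [0.4477 0.1259 0.1795] [ 1.80e+02  1.00e-01 -1.35e+01] w 0.0152
world [ 0.502 -0.136  0.16 ] j6 0.13 rows 9 min 5.0
[0.114, 0.242, 0.019, -0.0, 0.1, -80.7, 0.0]
world [ 0.502 -0.136  0.045] j6 0.13 rows 3 min 2.0
[0.114, 0.242, 0.134, -0.0, 0.1, -80.7, 0.0]
world [ 0.502 -0.136  0.045] j6 0.13 rows 2 min 0.0
[0.114, 0.242, 0.134, -0.0, 0.1, -80.7, 0.04]
world [ 0.502 -0.136  0.16 ] j6 0.13 rows 3 min 2.0
[0.114, 0.242, 0.019, -0.0, 0.1, -80.7, 0.04]
total 17
```

>>> servo_tool(commands=[0.114,0.242,0.019,0,0,-80.7,0,0.114,0.242,0.019,0,0,-80.7,0,0.114,0.242,0.019,0,0,-80.7,0,0.114,0.242,0.019,0,0,-80.7,0,0.114,0.242,0.019,0,0,-80.7,0,0.114,0.242,0.019,0,0,-80.7,0,0.114,0.242,0.019,0,0,-80.7,0,0.114,0.242,0.019,0,0,-80.7,0,0.114,0.242,0.019,0,0,-80.7,0,0.114,0.242,0.019,0,0,-80.7,0])

```text
time: 8.62
tool_pos: [0.5025, -0.136, 0.1592]
ee_rot: [-3.141, 0.0, 1.17]
wrist_force: [-0.9, -0.1, -1.0]
width: 0.0155
finger_force: 29.6
```

>>> servo_tool(commands=[0,0,0.06,0,0,0,0,0,0,0.1,0,0,0,0,0,0,0.114,0,0,0,0,0,0,0.114,0,0,0,0,0,0,0.114,0,0,0,0.035,0,0,0.114,0,0,0,0.035,0,0,0.06,0,0,0,0.035,0,0,0,0,0,0,0.035,0,0,-0.04,0,0,0,0.07,0,0,-0.04,0,0,0,0.07])

```text
time: 9.88
tool_pos: [0.5052, -0.1371, 0.2057]
ee_rot: [3.13, -0.0, 1.172]
wrist_force: [0.4, -0.4, -0.1]
width: 0.051
finger_force: 0.0
```

```bash
python3 plan.py "w .475 .208 .1 -11.6 .07 9; w .475 .208 .018 -11.6 .07 3"
```

```text
t 9.88 pos [ 0.5052 -0.1371  0.2057] [179.3  -0.   67.2] w 0.051
world [0.475 0.208 0.1  ] j6 2.19 rows 9 min 6.0
[0.306, -0.163, 0.104, 0.6, -0.5, 78.8, 0.07]
world [0.475 0.208 0.018] j6 2.19 rows 3 min 2.0
[0.306, -0.164, 0.186, 0.6, -0.5, 78.8, 0.07]
total 12
```

>>> servo_tool(commands=[0.306,-0.163,0.08,0,0,78.8,0.07,0.306,-0.163,0.08,0,0,78.8,0.07,0.306,-0.163,0.08,0,0,78.8,0.07,0.306,-0.163,0.08,0,0,78.8,0.07,0.306,-0.163,0.08,0,0,78.8,0.07,0.306,-0.163,0.08,0,0,78.8,0.07,0.306,-0.163,0.08,0,0,78.8,0.07,0.306,-0.163,0.104,0,0,78.8,0.07,0.306,-0.163,0.13,0,0,78.8,0.07,0.306,-0.163,0.13,0,0,78.8,0.07])

```text
time: 11.12
tool_pos: [0.4685, 0.2085, 0.066]
ee_rot: [3.138, 0.006, -0.203]
wrist_force: [-1.1, 0.7, 0.4]
width: 0.0701
finger_force: 0.0
```

```bash
python3 - <<'E'
from h import *
o=robot.get_obs(); p=snapshot("wrist"); E=campose(p,o)
print(o["tool_pos"])
for t in("gauge","chisel"):
  r=spotter.trace(t,p)
  if r: c=np.argwhere(r[0]["region"])[:,::-1].astype(np.float32); print(t,r[0]["conf"],r[0]["box"],ray(p,cv2.minAreaRect(c)[0],.025,E).round(4))
cv2.imwrite("pics/w2.png",p["img"])
E
python3 plan.py "w .475 .208 .016 -11.6 .07 3"
```

```text
[0.46847815 0.2084582  0.06602666]
gauge 0.67 [276.0, 112.5, 81.6, 272.7] [[0.4848 0.2042 0.025 ]]
chisel 0.61 [1.9, 242.3, 94.4, 117.0] [[0.4803 0.3628 0.025 ]]
t 11.28 pos [0.4716 0.2092 0.0702] [-1.80e+02 -1.00e-01 -1.17e+01] w 0.0702
world [0.475 0.208 0.016] j6 2.19 rows 3 min 1.0
[0.003, 0.001, 0.054, -0.0, -0.1, -0.1, 0.07]
total 3
```

View pics/w2.png

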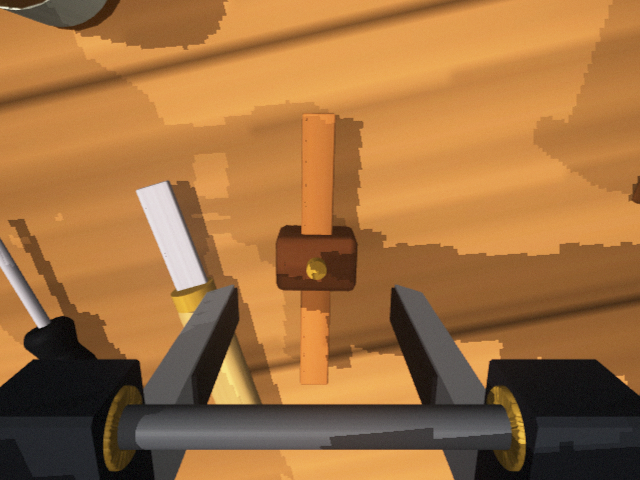

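The wrist picture shows the gauge block at (316,262), centred between the open fingers and parallel to them. Gripping it.

>>> servo_tool(commands=[0.005,0.001,0.04,0,0,0,0.07,0.005,0.001,0.054,0,0,0,0.07,0.005,0.001,0.054,0,0,0,0.0,0.005,0.001,0.054,0,0,0,0,0.005,0.001,0.054,0,0,0,0,0.005,0.001,0.054,0,0,0,0,0.005,0.001,0.054,0,0,0,0,0.005,0.001,0.01,0,0,0,0,0.005,0.001,-0.05,0,0,0,0,0.005,0.001,-0.11,0,0,0,0])

```text
time: 12.52
tool_pos: [0.4751, 0.2072, 0.1801]
ee_rot: [3.141, 0.002, -0.203]
wrist_force: [0.5, 1.3, -0.7]
width: 0.0417
finger_force: 30.0
```

```bash
python3 plan.py "b -.242 0 .17 90 0 9; b -.242 0 .055 90 .0 3"
```

```text
t 12.53 pos [0.4751 0.2072 0.1801] [ 1.80e+02  1.00e-01 -1.16e+01] w 0.0417
world [ 0.477 -0.125  0.17 ] j6 0.14 rows 9 min 6.0
[0.069, 0.325, 0.01, -0.1, 0.1, -78.8, 0.0]
world [ 0.477 -0.125  0.055] j6 0.14 rows 3 min 2.0
[0.069, 0.325, 0.125, -0.1, 0.1, -78.8, 0.0]
total 12
```

>>> servo_tool(commands=[0.069,0.335,0.01,0,0,-78.8,0,0.069,0.335,0.01,0,0,-78.8,0,0.069,0.335,0.01,0,0,-78.8,0,0.069,0.335,0.01,0,0,-78.8,0,0.069,0.335,0.01,0,0,-78.8,0,0.069,0.335,0.01,0,0,-78.8,0,0.069,0.335,0.01,0,0,-78.8,0,0.069,0.335,0.01,0,0,-78.8,0,0.069,0.335,0.01,0,0,-78.8,0,0.069,0.335,0.01,0,0,-78.8,0])

```text
time: 13.78
tool_pos: [0.4757, -0.1344, 0.1691]
ee_rot: [-3.141, -0.0, 1.17]
wrist_force: [0.9, -0.5, -1.6]
width: 0.0417
finger_force: 30.0
```

>>> servo_tool(commands=[0,0,0.05,0,0,0,0,0,0,0.09,0,0,0,0,0,0,0.115,0,0,0,0,0,0,0.115,0,0,0,0,0,0,0.115,0,0,0,0.054,0,0,0.115,0,0,0,0.054,0,0,0.06,0,0,0,0.054,0,0,0,0,0,0,0.054,0,0,-0.04,0,0,0,0.06,0,0,-0.04,0,0,0,0.06])

```text
time: 15.02
tool_pos: [0.4783, -0.1358, 0.2155]
ee_rot: [3.13, -0.0, 1.172]
wrist_force: [-0.2, -0.1, -0.5]
width: 0.0603
finger_force: 0.0
```

```bash
python3 - <<'E'
from h import *
p=snapshot("top");E=campose(p)
im=cv2.resize(p["img"][180:330,170:450],None,fx=2.8,fy=2.8); cv2.imwrite("pics/top2.png",im)
E
python3 plan.py "w .430 .2765 .1 3.6 .05 9; w .430 .2765 .013 3.6 .05 3"
```

```text
t 15.07 pos [ 0.477  -0.1353  0.2122] [179.7   0.   67.1] w 0.0598
world [0.43  0.276 0.1  ] j6 2.08 rows 9 min 7.0
[0.361, -0.204, 0.111, 0.3, -0.2, 63.5, 0.05]
world [0.43  0.276 0.013] j6 2.08 rows 3 min 2.0
[0.361, -0.204, 0.198, 0.3, -0.2, 63.5, 0.05]
total 12
```

View pics/top2.png

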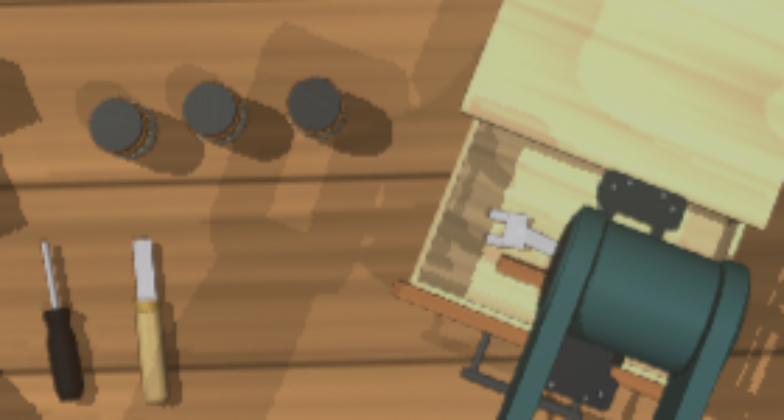

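The picture shows the spanner head and gauge beam lying in the drawer, at (520,228) and (520,270). The jars have not moved. Next is the chisel.

>>> servo_tool(commands=[0.361,-0.204,0.08,0,0,63.5,0.05,0.361,-0.204,0.08,0,0,63.5,0.05,0.361,-0.204,0.08,0,0,63.5,0.05,0.361,-0.204,0.08,0,0,63.5,0.05,0.361,-0.204,0.08,0,0,63.5,0.05,0.361,-0.204,0.08,0,0,63.5,0.05,0.361,-0.204,0.08,0,0,63.5,0.05,0.361,-0.204,0.12,0,0,63.5,0.05,0.361,-0.204,0.14,0,0,63.5,0.05,0.361,-0.204,0.14,0,0,63.5,0.05])

```text
time: 16.32
tool_pos: [0.425, 0.2761, 0.0654]
ee_rot: [3.138, 0.008, 0.065]
wrist_force: [-0.1, 0.6, -0.1]
width: 0.0501
finger_force: 0.0
```

```bash
python3 plan.py "w .432 .2765 .014 3.6 .05 3;w .432 .2765 .18 3.6 .05 3"
```

```text
t 16.32 pos [0.425  0.2761 0.0654] [179.8   0.4   3.7] w 0.0501
world [0.432 0.276 0.014] j6 2.08 rows 3 min 1.0
[0.007, -0.0, 0.051, 0.2, 0.4, 0.1, 0.05]
world [0.432 0.276 0.18 ] j6 2.08 rows 3 min 3.0
[0.006, 0.0, -0.115, 0.2, 0.4, 0.1, 0.05]
total 6
```

>>> servo_tool(commands=[0.002,0,0.04,0,0,0,0.05,0.002,0,0.055,0,0,0,0.05,0.002,0,0.055,0,0,0,0.05,0.002,0,0.055,0,0,0,0.05])

```text
time: 16.82
tool_pos: [0.431, 0.2774, 0.0159]
ee_rot: [-3.141, -0.002, 0.063]
wrist_force: [1.6, 0.1, 0.7]
width: 0.0502
finger_force: 0.0
```

>>> servo_tool(commands=[0,0,0,0,0,0,0,0,0,0,0,0,0,0,0,0,0,0,0,0,0,0,0,0,0,0,0,0,0,0,-0.04,0,0,0,0,0,0,-0.1,0,0,0,0,0,0,-0.155,0,0,0,0,0,0,-0.165,0,0,0,0,0,0,-0.165,0,0,0,0])

```text
time: 17.95
tool_pos: [0.4298, 0.2772, 0.1789]
ee_rot: [3.142, 0.0, 0.064]
wrist_force: [-0.4, 0.5, -1.5]
width: 0.0237
finger_force: 29.9
```

```bash
python3 plan.py "b -.175 -0.02 .17 90 0 9; b -.175 -.02 .045 90 .0 3"
```

```text
t 17.95 pos [0.4298 0.2772 0.1789] [180.    0.    3.7] w 0.0237
world [ 0.531 -0.17   0.17 ] j6 0.09 rows 9 min 8.0
[0.072, 0.452, 0.009, -0.0, 0.0, -63.5, 0.0]
world [ 0.531 -0.17   0.045] j6 0.09 rows 3 min 2.0
[0.072, 0.452, 0.134, -0.0, 0.0, -63.5, 0.0]
total 12
```

>>> servo_tool(commands=[0.072,0.452,0.009,0,0,-63.5,0,0.072,0.452,0.009,0,0,-63.5,0,0.072,0.452,0.009,0,0,-63.5,0,0.072,0.452,0.009,0,0,-63.5,0,0.072,0.452,0.009,0,0,-63.5,0,0.072,0.452,0.009,0,0,-63.5,0,0.072,0.452,0.009,0,0,-63.5,0,0.072,0.452,0.009,0,0,-63.5,0,0.072,0.452,0.009,0,0,-63.5,0,0.072,0.452,0.009,0,0,-63.5,0])

```text
time: 19.2
tool_pos: [0.5293, -0.1686, 0.1674]
ee_rot: [-3.136, -0.001, 1.171]
wrist_force: [0.5, -0.3, -1.4]
width: 0.0237
finger_force: 29.9
```

>>> servo_tool(commands=[0,0,0.05,0,0,0,0,0,0,0.1,0,0,0,0,0,0,0.124,0,0,0,0,0,0,0.124,0,0,0,0,0,0,0.124,0,0,0,0.033,0,0,0.124,0,0,0,0.033,0,0,0.06,0,0,0,0.033,0,0,0,0,0,0,0.033,0,0,-0.04,0,0,0,0.055,0,0,-0.04,0,0,0,0.055])

```text
time: 20.45
tool_pos: [0.5331, -0.1703, 0.2173]
ee_rot: [3.129, 0.0, 1.172]
wrist_force: [0.2, -0.0, -0.2]
width: 0.0497
finger_force: 0.0
```

```bash
python3 plan.py "w .418 .36 .1 7.9 .055 9; w .418 .36 .07 7.9 .055 3"
```

```text
t 20.45 pos [ 0.5331 -0.1703  0.2173] [179.3   0.   67.2] w 0.0497
world [0.418 0.36  0.1  ] j6 2.14 rows 9 min 9.0
[0.444, -0.313, 0.113, 0.7, -0.4, 59.3, 0.055]
world [0.418 0.36  0.07 ] j6 2.14 rows 3 min 1.0
[0.444, -0.314, 0.143, 0.7, -0.4, 59.3, 0.055]
total 12
```

>>> servo_tool(commands=[0.447,-0.311,0.08,0,0,59.3,0.055,0.447,-0.311,0.08,0,0,59.3,0.055,0.447,-0.311,0.08,0,0,59.3,0.055,0.447,-0.311,0.08,0,0,59.3,0.055,0.447,-0.311,0.08,0,0,59.3,0.055,0.447,-0.311,0.08,0,0,59.3,0.055,0.447,-0.311,0.08,0,0,59.3,0.055,0.447,-0.311,0.08,0,0,59.3,0.055,0.447,-0.311,0.08,0,0,59.3,0.055,0.447,-0.311,0.12,0,0,59.3,0.055])

```text
time: 21.7
tool_pos: [0.4177, 0.3676, 0.0918]
ee_rot: [-3.138, -0.005, 0.141]
wrist_force: [-0.2, 0.4, -0.5]
width: 0.0551
finger_force: 0.0
```

>>> servo_tool(commands=[0,0,0.02,0,0,0,0.055,0,0,0.02,0,0,0,0.055,0,0,0.02,0,0,0,0.055])

```text
time: 22.08
tool_pos: [0.418, 0.3633, 0.071]
ee_rot: [-3.141, -0.001, 0.137]
wrist_force: [-0.4, 0.9, 0.7]
width: 0.0555
finger_force: 0.0
```

```bash
python3 plan.py "w .424 .361 .018 7.9 .055 3"; python3 - <<'E'
from h import *
p=snapshot("top");E=campose(p)
im=cv2.resize(p["img"][180:330,170:450],None,fx=2.8,fy=2.8); cv2.imwrite("pics/top3.png",im)
E
```

```text
t 22.07 pos [0.418  0.3633 0.071 ] [-180.    -0.     7.8] w 0.0555
world [0.424 0.361 0.018] j6 2.14 rows 3 min 1.0
[0.006, 0.003, 0.053, -0.0, -0.0, -0.1, 0.055]
total 3
```

View pics/top3.png

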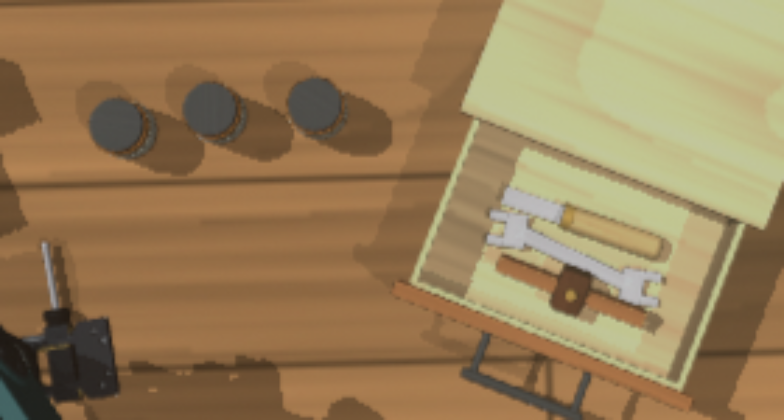

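The picture shows spanner, gauge and chisel lying side by side in the drawer. The gripper stands over the screwdriver handle at (60,330).

>>> servo_tool(commands=[0.006,0.002,0.04,0,0,0,0.055,0.006,0.002,0.053,0,0,0,0.055,0.006,0.002,0.053,0,0,0,0.055,0.006,0.002,0.053,0,0,0,0,0.006,0.002,0.053,0,0,0,0,0.006,0.002,0.053,0,0,0,0,0.006,0.002,0.053,0,0,0,0,0.006,0.002,0,0,0,0,0,0.006,0.002,-0.06,0,0,0,0,0.006,0.002,-0.11,0,0,0,0])

```text
time: 23.38
tool_pos: [0.4237, 0.3624, 0.1825]
ee_rot: [-3.141, -0.001, 0.137]
wrist_force: [0.4, 0.0, -1.7]
width: 0.0264
finger_force: 30.0
```

```bash
python3 plan.py "b -.2 -0.02 .175 90 0 9; b -.2 -.02 .068 90 .0 3"
```

```text
t 23.38 pos [0.4237 0.3624 0.1825] [-180.    -0.     7.9] w 0.0264
world [ 0.508 -0.16   0.175] j6 0.09 rows 9 min 9.0
[0.012, 0.529, 0.007, -0.0, -0.1, -59.3, 0.0]
world [ 0.508 -0.16   0.068] j6 0.09 rows 3 min 2.0
[0.012, 0.529, 0.114, -0.0, -0.1, -59.3, 0.0]
total 12
```

>>> servo_tool(commands=[0.012,0.529,0.007,0,0,-59.3,0,0.012,0.529,0.007,0,0,-59.3,0,0.012,0.529,0.007,0,0,-59.3,0,0.012,0.529,0.007,0,0,-59.3,0,0.012,0.529,0.007,0,0,-59.3,0,0.012,0.529,0.007,0,0,-59.3,0,0.012,0.529,0.007,0,0,-59.3,0,0.012,0.529,0.007,0,0,-59.3,0,0.012,0.529,0.007,0,0,-59.3,0,0.012,0.529,0.007,0,0,-59.3,0])

```text
time: 24.62
tool_pos: [0.5077, -0.1637, 0.1725]
ee_rot: [-3.14, 0.001, 1.167]
wrist_force: [0.1, 0.6, -2.3]
width: 0.0256
finger_force: 30.0
```

>>> servo_tool(commands=[0,0,0.05,0,0,0,0,0,0,0.09,0,0,0,0,0,0,0.107,0,0,0,0,0,0,0.107,0,0,0,0,0,0,0.107,0,0,0,0.038,0,0,0.107,0,0,0,0.038,0,0,0.06,0,0,0,0.038,0,0,0,0,0,0,0.038,0,-0.15,-0.04,0,0,0,0.03,0,-0.15,-0.04,0,0,0,0.03])

```text
time: 25.88
tool_pos: [0.3964, -0.1132, 0.2082]
ee_rot: [3.138, 0.0, 1.172]
wrist_force: [-0.6, -0.6, 0.1]
width: 0.03
finger_force: 0.0
```

>>> servo_tool(commands=[0,0,0,0,0,0,0.03,0,0,0,0,0,0,0.03,0,0,0,0,0,0,0.03])

```text
time: 26.25
tool_pos: [0.3975, -0.1137, 0.2052]
ee_rot: [-3.141, 0.0, 1.172]
wrist_force: [-0.4, 0.1, 0.3]
width: 0.0298
finger_force: 0.0
```

```bash
python3 plan.py "b -.3595 0 .18 90 .03 3;b -.3595 0 .079 90 .03 3"; python3 - <<'E'
from h import *
o=robot.get_obs(); p=snapshot("wrist"); cv2.imwrite("pics/w4.png",p["img"])
E
```

```text
t 26.25 pos [ 0.3975 -0.1137  0.2052] [-180.     0.    67.2] w 0.0298
world [ 0.369 -0.08   0.18 ] j6 0.19 rows 3 min 1.0
[0.02, -0.04, 0.025, -0.0, 0.0, -0.0, 0.03]
world [ 0.369 -0.08   0.079] j6 0.19 rows 3 min 2.0
[0.02, -0.04, 0.126, -0.0, 0.0, -0.0, 0.03]
total 6
```

View pics/w4.png

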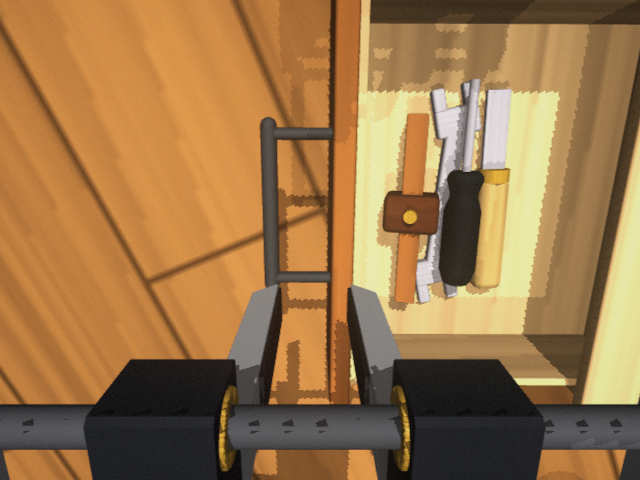

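All four tools lie in the drawer, with the screwdriver resting on the spanner beside the chisel. The handle bar is at column 269, rows 120–290. I'll grip it and push it home.

>>> servo_tool(commands=[0.02,-0.039,0.04,0,0,0,0.03,0.02,-0.039,0.09,0,0,0,0.03,0.02,-0.039,0.126,0,0,0,0.03,0.02,-0.039,0.126,0,0,0,0.03,0.02,-0.039,0.126,0,0,0,0,0.02,-0.039,0.126,0,0,0,0,0.02,-0.039,0.126,0,0,0,0])

```text
time: 27.18
tool_pos: [0.377, -0.0837, 0.0803]
ee_rot: [3.12, 0.0, 1.171]
wrist_force: [23.8, -9.7, -20.5]
width: 0.0101
finger_force: 30.0
```

>>> servo_tool(commands=[0,0.02,0,0,0,0,0,0,0.045,0,0,0,0,0,0,0.07,0,0,0,0,0,0,0.095,0,0,0,0,0,0,0.12,0,0,0,0,0,0,0.145,0,0,0,0,0,0,0.16,0,0,0,0,0,0,0.165,0,0,0,0,0,0,0.165,0,0,0,0,0])

```text
time: 28.3
tool_pos: [0.5208, -0.1449, 0.0801]
ee_rot: [3.14, 0.002, 1.172]
wrist_force: [-1.1, -5.8, 4.0]
width: 0.0102
finger_force: 30.0
```

>>> servo_tool(commands=[0,0.003,0,0,0,0,0,0,0.006,0,0,0,0,0,0,0.008,0,0,0,0,0,0,0.01,0,0,0,0,0,0,0.01,0,0,0,0,0])

```text
time: 28.92
tool_pos: [0.5289, -0.1483, 0.0801]
ee_rot: [-3.142, 0.002, 1.172]
wrist_force: [-2.6, -4.8, 4.0]
width: 0.0101
finger_force: 30.0
```

>>> servo_tool(commands=[0,0.003,0,0,0,0,0,0,0.005,0,0,0,0,0,0,0.007,0,0,0,0,0,0,0.007,0,0,0,0,0])

```text
time: 29.42
tool_pos: [0.5353, -0.1511, 0.0801]
ee_rot: [-3.142, 0.002, 1.172]
wrist_force: [-2.0, -5.3, 3.5]
width: 0.0101
finger_force: 30.0
```

```bash
python3 - <<'E'
from h import *
o=robot.get_obs(); print(o["tool_pos"],o["wrist_force"])
p=snapshot("top"); cv2.imwrite("pics/top5.png",cv2.resize(p["img"][120:320,300:490],None,fx=3,fy=3,interpolation=cv2.INTER_CUBIC))
E
```

```text
[ 0.53529212 -0.15105933  0.08013673] [-2.02490649 -5.26986461  3.49289123]
```

View pics/top5.png

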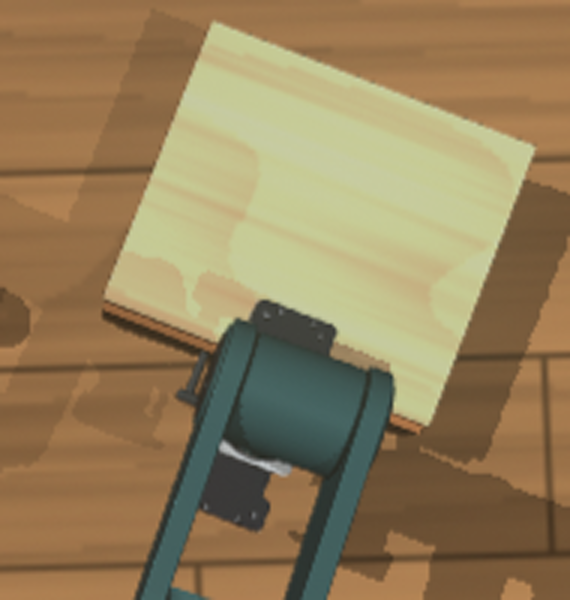

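The drawer is nearly shut, with only a thin strip of its front still showing past the top. I'll keep pushing until there is resistance.

>>> servo_tool(commands=[0,0.003,0,0,0,0,0,0,0.005,0,0,0,0,0,0,0.007,0,0,0,0,0,0,0.007,0,0,0,0,0])

```text
time: 29.98
tool_pos: [0.5417, -0.1538, 0.0801]
ee_rot: [-3.141, 0.002, 1.172]
wrist_force: [-1.8, -5.8, 3.7]
width: 0.0099
finger_force: 30.0
```

>>> servo_tool(commands=[0,0.003,0,0,0,0,0,0,0.005,0,0,0,0,0,0,0.005,0,0,0,0,0])

```text
time: 30.35
tool_pos: [0.5427, -0.1542, 0.0801]
ee_rot: [-3.132, 0.002, 1.172]
wrist_force: [-12.9, -0.9, 10.1]
width: 0.0099
finger_force: 30.0
```

Resistance has come (13 N) and the tool stopped, so the drawer is home. I'll release it, rise, and measure the jars afresh.

>>> servo_tool(commands=[0,-0.003,0,0,0,0,0.03,0,-0.003,0,0,0,0,0.03,0,-0.003,-0.05,0,0,0,0.03,0,-0.003,-0.1,0,0,0,0.08,-0.05,-0.05,-0.16,0,0,0,0.08,-0.05,-0.15,-0.16,0,0,0,0.08,-0.05,-0.15,-0.16,0,0,0,0.08,-0.05,-0.15,-0.16,0,0,0,0.08])

```text
time: 31.35
tool_pos: [0.388, -0.1417, 0.241]
ee_rot: [3.138, -0.001, 1.172]
wrist_force: [1.3, -0.2, -0.3]
width: 0.0765
finger_force: 0.0
```

```bash
cat > jars.py <<'E'
from h import *
p=snapshot("top");E=campose(p)
g=cv2.cvtColor(p["img"],cv2.COLOR_BGR2HSV); 
for r in spotter.trace("jar1",p):
    if r["conf"]<.3: continue
    m=r["region"]
    # lid: dark grey low-saturation part
    lid=m&(g[...,1]<90)
    ys,xs=np.nonzero(lid); ys2,xs2=np.nonzero(m)
    c=[xs.mean(),ys.mean()] if len(xs)>50 else [0,0]
    print(round(r["conf"],2),np.round(r["box"]),len(xs),np.round(c,1),"lid",ray(p,c,.075,E).round(4),"centroid@.06",ray(p,[xs2.mean(),ys2.mean()],.06,E).round(4))
cv2.imwrite("pics/%s.png"%__import__("sys").argv[1],cv2.resize(p["img"][110:290,170:490],None,fx=2.5,fy=2.5,interpolation=cv2.INTER_CUBIC))
E
python3 jars.py top6
```

```text
0.95 [238. 210.  18.  24.] 311 [245.1 219.3] lid [[0.6494 0.2048 0.075 ]] centroid@.06 [[0.6493 0.2049 0.06  ]]
0.89 [201. 215.  27.  22.] 337 [212.6 224.9] lid [[0.6369 0.2907 0.075 ]] centroid@.06 [[0.6364 0.2914 0.06  ]]
0.76 [273. 209.  24.  21.] 290 [282.3 217.2] lid [[0.6521 0.1067 0.075 ]] centroid@.06 [[0.6516 0.1066 0.06  ]]
```

View pics/top6.png

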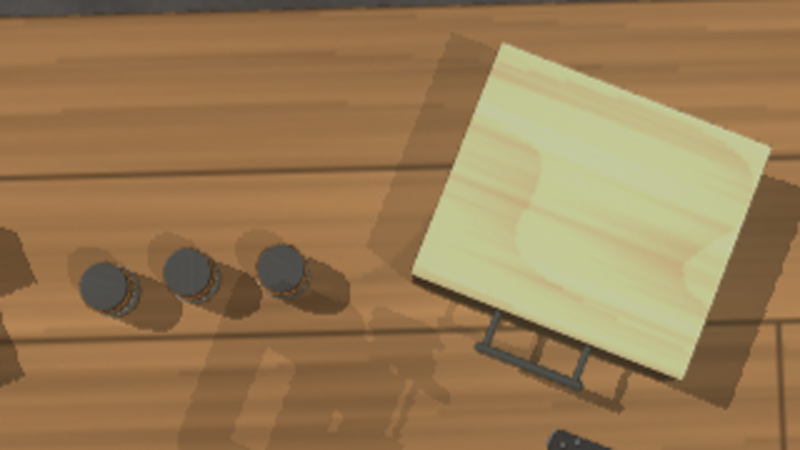

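The drawer is shut: its front is no longer visible and the handle is at (530,365). The jars stand at (107,287), (188,272) and (282,269), unmoved. Jar A, the one nearest the box, goes first.

```bash
python3 plan.py "w .652 .106 .2 67.2 .085 9;w .652 .106 .12 67.2 .085 9"
```

```text
t 31.45 pos [ 0.39   -0.1425  0.2398] [179.9  -0.   67.2] w 0.0793
world [0.652 0.106 0.2  ] j6 0.56 rows 9 min 6.0
[0.331, 0.145, 0.04, 0.1, -0.0, -0.0, 0.085]
world [0.652 0.106 0.12 ] j6 0.56 rows 9 min 2.0
[0.331, 0.145, 0.12, 0.1, -0.0, -0.0, 0.085]
total 18
```

>>> servo_tool(commands=[0.331,0.145,0.04,0,0,0,0.085,0.331,0.145,0.04,0,0,0,0.085,0.331,0.145,0.04,0,0,0,0.085,0.331,0.145,0.04,0,0,0,0.085,0.331,0.145,0.04,0,0,0,0.085,0.331,0.145,0.04,0,0,0,0.085,0.331,0.145,0.12,0,0,0,0.085,0.331,0.145,0.12,0,0,0,0.085,0.331,0.145,0.12,0,0,0,0.085,0.331,0.145,0.12,0,0,0,0.085])

```text
time: 32.7
tool_pos: [0.6531, 0.1056, 0.1223]
ee_rot: [3.138, -0.002, 1.171]
wrist_force: [-0.6, -0.1, 0.1]
width: 0.0848
finger_force: 0.0
```

```bash
cat > wj.py <<'E'
from h import *
o=robot.get_obs(); p=snapshot("wrist"); E=campose(p,o)
for r in spotter.trace("jar1",p)[:3]:
    print(round(r["conf"],2),np.round(r["box"]))
    hsv=cv2.cvtColor(p["img"],cv2.COLOR_BGR2HSV); m=(r["region"]&(hsv[...,1]<90)).astype(np.uint8)
    c=np.argwhere(m)[:,::-1].astype(np.float32)
    if len(c)>20: (q,rad)=cv2.minEnclosingCircle(c); print(" lid circle",np.round(q),rad,ray(p,c.mean(0),.075,E).round(4))
cv2.imwrite("pics/%s.png"%__import__("sys").argv[1],p["img"])
E
python3 wj.py w7; python3 plan.py "w .652 .106 .032 67.2 .085 9"
```

```text
0.93 [267. 201.  94. 114.]
 lid circle [316. 259.] 56.43815231323242 [[0.6568 0.1115 0.075 ]]
0.59 [183.  40. 112. 114.]
 lid circle [239.  97.] 58.900569915771484 [[0.6539 0.2058 0.075 ]]
t 32.8 pos [0.6533 0.1056 0.1231] [ 1.797e+02 -1.000e-01  6.710e+01] w 0.085
world [0.652 0.106 0.032] j6 0.56 rows 9 min 2.0
[-0.0, -0.002, 0.091, 0.3, -0.1, -0.1, 0.085]
total 9
```

View pics/w7.png

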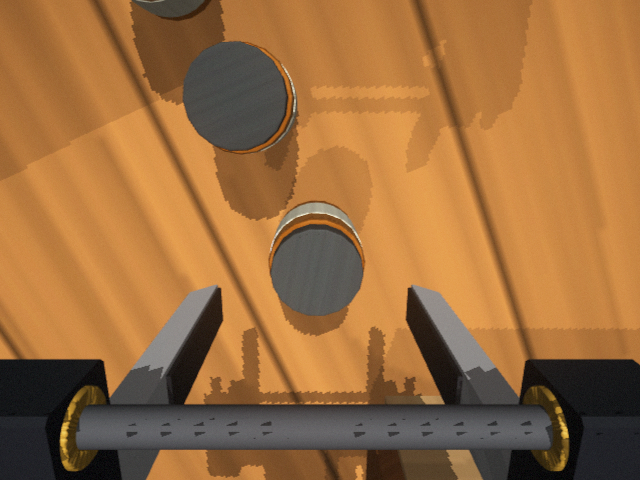

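The wrist picture shows jar A's lid at (317,268), centred between the fingers, with the neighbour jar at (237,97) clear of them. Gripping it.

>>> servo_tool(commands=[0.001,0,0.05,0,0,0,0.085,0.001,0,0.09,0,0,0,0.085,0.001,0,0.09,0,0,0,0.085,0.001,0,0.09,0,0,0,0,0.001,0,0.09,0,0,0,0,0.001,0,0.09,0,0,0,0,0.001,0,0.07,0,0,0,0,0.001,0,0.02,0,0,0,0,0.001,0,-0.04,0,0,0,0,0.001,0,-0.08,0,0,0,0])

```text
time: 34.05
tool_pos: [0.6526, 0.107, 0.2043]
ee_rot: [3.138, -0.002, 1.172]
wrist_force: [-0.1, 0.1, -2.7]
width: 0.0555
finger_force: 30.0
```

```bash
python3 plan.py "b -.03 -.085 .2 90 0 9;b -.03 -.085 .15 90 0 9"
```

```text
t 34.05 pos [0.6526 0.107  0.2043] [ 1.798e+02 -1.000e-01  6.720e+01] w 0.0555
world [ 0.639 -0.286  0.2  ] j6 -0.02 rows 9 min 7.0
[-0.367, 0.14, 0.004, 0.2, -0.1, -0.0, 0.0]
world [ 0.639 -0.286  0.15 ] j6 -0.02 rows 9 min 1.0
[-0.367, 0.14, 0.054, 0.2, -0.1, -0.0, 0.0]
total 18
```

>>> servo_tool(commands=[-0.05,0.019,0,0,0,0,0,-0.1,0.038,0,0,0,0,0,-0.15,0.057,0,0,0,0,0,-0.2,0.076,0,0,0,0,0,-0.25,0.095,0,0,0,0,0,-0.3,0.114,0,0,0,0,0,-0.34,0.13,0,0,0,0,0,-0.367,0.14,0.01,0,0,0,0,-0.367,0.14,0.03,0,0,0,0,-0.367,0.14,0.045,0,0,0,0])

```text
time: 35.3
tool_pos: [0.6381, -0.2859, 0.1539]
ee_rot: [-3.14, -0.0, 1.171]
wrist_force: [-0.3, 0.6, -3.7]
width: 0.0557
finger_force: 30.0
```

>>> servo_tool(commands=[0,0,0.003,0,0,0,0,0,0,0.006,0,0,0,0,0,0,0.008,0,0,0,0,0,0,0.008,0,0,0,0])

```text
time: 35.8
tool_pos: [0.6392, -0.2855, 0.1483]
ee_rot: [3.14, -0.0, 1.173]
wrist_force: [-0.7, 2.3, 0.1]
width: 0.0559
finger_force: 30.0
```

>>> servo_tool(commands=[0,0,0,0,0,0,0.085,0,0,0,0,0,0,0.085,0,0,0,0,0,0,0.085,0,0,-0.04,0,0,0,0.085,0,0,-0.09,0,0,0,0.085,0.1,-0.04,-0.1,0,0,0,0.085,0.15,-0.06,-0.1,0,0,0,0.085,0.2,-0.08,-0.1,0,0,0,0.085,0.2,-0.08,-0.1,0,0,0,0.085,0.2,-0.08,-0.1,0,0,0,0.085])

```text
time: 37.05
tool_pos: [0.6428, -0.0683, 0.2472]
ee_rot: [3.141, -0.0, 1.176]
wrist_force: [0.3, -0.7, 0.3]
width: 0.085
finger_force: 0.0
```

```bash
python3 jars.py top8;  python3 plan.py "w .651 .2055 .2 67.2 .085 9;w .651 .2055 .11 67.2 .085 9"
```

```text
0.96 [236. 212.  19.  18.] 307 [245.3 219.2] lid [[0.6496 0.2043 0.075 ]] centroid@.06 [[0.6497 0.2042 0.06  ]]
0.78 [201. 215.  26.  21.] 335 [212.8 225. ] lid [[0.6366 0.2902 0.075 ]] centroid@.06 [[0.6359 0.291  0.06  ]]
0.57 [423. 205.  28.  25.] 411 [436.8 215.4] lid [[ 0.6458 -0.3008  0.075 ]] centroid@.06 [[ 0.6461 -0.3005  0.06  ]]
t 37.15 pos [ 0.6427 -0.0712  0.2467] [1.80e+02 1.00e-01 6.71e+01] w 0.085
world [0.651 0.206 0.2  ] j6 0.7 rows 9 min 5.0
[0.258, -0.1, 0.046, 0.0, 0.1, -0.1, 0.085]
world [0.651 0.206 0.11 ] j6 0.7 rows 9 min 2.0
[0.258, -0.1, 0.136, 0.0, 0.1, -0.1, 0.085]
total 18
```

>>> servo_tool(commands=[0.258,-0.1,0.046,0,0,0,0.085,0.258,-0.1,0.046,0,0,0,0.085,0.258,-0.1,0.046,0,0,0,0.085,0.258,-0.1,0.046,0,0,0,0.085,0.258,-0.1,0.046,0,0,0,0.085,0.258,-0.1,0.1,0,0,0,0.085,0.258,-0.1,0.136,0,0,0,0.085,0.258,-0.1,0.136,0,0,0,0.085,0.258,-0.1,0.136,0,0,0,0.085])

```text
time: 38.28
tool_pos: [0.6521, 0.205, 0.1124]
ee_rot: [3.139, -0.001, 1.17]
wrist_force: [0.2, -0.3, 0.7]
width: 0.0853
finger_force: 0.0
```

```bash
python3 wj.py w9; python3 plan.py "w .651 .205 .033 67.2 .085 9"
```

```text
0.77 [166.  70. 121. 115.]
 lid circle [225. 125.] 60.32451629638672 [[0.6421 0.2944 0.075 ]]
0.57 [266. 205. 100. 120.]
 lid circle [314. 265.] 59.203060150146484 [[0.6553 0.2107 0.075 ]]
t 38.38 pos [0.6526 0.2057 0.1139] [179.7  -0.2  67.1] w 0.0851
world [0.651 0.205 0.033] j6 0.7 rows 9 min 2.0
[-0.001, -0.002, 0.081, 0.3, -0.2, -0.1, 0.085]
total 9
```

>>> servo_tool(commands=[0.001,0,0.05,0,0,0,0.085,0.001,0,0.08,0,0,0,0.085,0.001,0,0.08,0,0,0,0.085,0.001,0,0.08,0,0,0,0,0.001,0,0.08,0,0,0,0,0.001,0,0.08,0,0,0,0,0.001,0,0.06,0,0,0,0,0.001,0,0.01,0,0,0,0,0.001,0,-0.05,0,0,0,0,0.001,0,-0.09,0,0,0,0])

```text
time: 39.62
tool_pos: [0.6513, 0.2073, 0.2052]
ee_rot: [3.138, -0.002, 1.172]
wrist_force: [0.9, 0.5, -3.6]
width: 0.0556
finger_force: 30.0
```

```bash
python3 plan.py "b -.03 0 .2 90 0 9;b -.03 0 .15 90 0 9"
```

```text
t 39.62 pos [0.6513 0.2073 0.2052] [ 1.798e+02 -1.000e-01  6.720e+01] w 0.0556
world [ 0.672 -0.207  0.2  ] j6 0.1 rows 9 min 7.0
[-0.374, 0.18, 0.005, 0.2, -0.1, -0.0, 0.0]
world [ 0.672 -0.207  0.15 ] j6 0.1 rows 9 min 1.0
[-0.374, 0.18, 0.055, 0.2, -0.1, -0.0, 0.0]
total 18
```

>>> servo_tool(commands=[-0.05,0.024,0,0,0,0,0,-0.1,0.048,0,0,0,0,0,-0.15,0.072,0,0,0,0,0,-0.2,0.096,0,0,0,0,0,-0.25,0.12,0,0,0,0,0,-0.3,0.144,0,0,0,0,0,-0.345,0.166,0,0,0,0,0,-0.374,0.18,0.01,0,0,0,0,-0.374,0.18,0.03,0,0,0,0,-0.374,0.18,0.045,0,0,0,0])

```text
time: 40.88
tool_pos: [0.6711, -0.2077, 0.1547]
ee_rot: [-3.14, -0.0, 1.171]
wrist_force: [-0.6, -0.2, -4.3]
width: 0.0555
finger_force: 30.0
```

>>> servo_tool(commands=[0,0,0.003,0,0,0,0,0,0,0.006,0,0,0,0,0,0,0.008,0,0,0,0,0,0,0.008,0,0,0,0])

```text
time: 41.38
tool_pos: [0.6722, -0.2071, 0.1491]
ee_rot: [3.14, -0.0, 1.173]
wrist_force: [0.3, 0.3, -1.4]
width: 0.0557
finger_force: 30.0
```

>>> servo_tool(commands=[0,0,0.001,0,0,0,0,0,0,0.001,0,0,0,0.085,0,0,0.001,0,0,0,0.085,0,0,0.001,0,0,0,0.085,0,0,-0.04,0,0,0,0.085,0,0,-0.09,0,0,0,0.085,0.1,-0.04,-0.1,0,0,0,0.085,0.2,-0.08,-0.1,0,0,0,0.085,0.2,-0.08,-0.1,0,0,0,0.085,0.2,-0.08,-0.1,0,0,0,0.085])

```text
time: 42.62
tool_pos: [0.6755, 0.0115, 0.248]
ee_rot: [3.141, -0.001, 1.176]
wrist_force: [-0.4, -0.3, -0.1]
width: 0.0847
finger_force: 0.0
```

```bash
python3 jars.py top10;  python3 plan.py "w .638 .291 .2 67.2 .085 9;w .638 .291 .11 67.2 .085 9"
```

```text
0.93 [203. 215.  23.  22.] 327 [212.4 224.7] lid [[0.6374 0.2911 0.075 ]] centroid@.06 [[0.6377 0.2912 0.06  ]]
0.77 [396. 193.  20.  21.] 379 [405.2 203.4] lid [[ 0.6799 -0.2185  0.075 ]] centroid@.06 [[ 0.68   -0.2191  0.06  ]]
0.57 [424. 205.  25.  25.] 397 [436.9 215.7] lid [[ 0.645  -0.3008  0.075 ]] centroid@.06 [[ 0.6452 -0.3012  0.06  ]]
t 42.73 pos [0.6756 0.0115 0.2479] [180.   -0.   67.4] w 0.0849
world [0.638 0.291 0.2  ] j6 0.83 rows 9 min 5.0
[0.244, -0.142, 0.048, 0.0, -0.0, 0.2, 0.085]
world [0.638 0.291 0.11 ] j6 0.83 rows 9 min 2.0
[0.244, -0.142, 0.138, 0.0, -0.0, 0.2, 0.085]
total 18
```

>>> servo_tool(commands=[0.244,-0.142,0.048,0,0,0,0.085,0.244,-0.142,0.048,0,0,0,0.085,0.244,-0.142,0.048,0,0,0,0.085,0.244,-0.142,0.048,0,0,0,0.085,0.244,-0.142,0.048,0,0,0,0.085,0.244,-0.142,0.1,0,0,0,0.085,0.244,-0.142,0.138,0,0,0,0.085,0.244,-0.142,0.138,0,0,0,0.085,0.244,-0.142,0.138,0,0,0,0.085])

```text
time: 43.85
tool_pos: [0.6409, 0.2871, 0.1114]
ee_rot: [3.14, -0.001, 1.171]
wrist_force: [0.1, 0.6, 0.7]
width: 0.0849
finger_force: 0.0
```

```bash
python3 wj.py w11; python3 plan.py "w .638 .291 .033 67.2 .085 9"
```

```text
0.67 [258. 196. 102. 117.]
 lid circle [308. 257.] 58.987525939941406 [[0.6426 0.2988 0.075 ]]
t 43.95 pos [0.6414 0.2877 0.1131] [179.8  -0.2  67.1] w 0.0848
world [0.638 0.291 0.033] j6 0.83 rows 9 min 2.0
[0.001, -0.005, 0.08, 0.2, -0.2, -0.1, 0.085]
total 9
```

>>> servo_tool(commands=[0.002,-0.004,0.03,0,0,0,0.085,0.002,-0.004,0.08,0,0,0,0.085,0.002,-0.004,0.08,0,0,0,0.085,0.002,-0.004,0.08,0,0,0,0,0.002,-0.004,0.08,0,0,0,0,0.002,-0.004,0.08,0,0,0,0,0.002,-0.004,0.06,0,0,0,0,0.002,-0.004,0.01,0,0,0,0,0.002,-0.004,-0.05,0,0,0,0,0.002,-0.004,-0.09,0,0,0,0])

```text
time: 45.2
tool_pos: [0.637, 0.2916, 0.2049]
ee_rot: [3.138, -0.003, 1.172]
wrist_force: [-0.2, 0.3, -2.5]
width: 0.0551
finger_force: 30.0
```

```bash
python3 plan.py "b -.03 .085 .2 90 0 9"
```

```text
t 45.2 pos [0.637  0.2916 0.2049] [179.8  -0.2  67.2] w 0.0551
world [ 0.705 -0.129  0.2  ] j6 0.22 rows 9 min 7.0
[-0.361, 0.226, 0.004, 0.2, -0.2, -0.0, 0.0]
total 9
```

>>> servo_tool(commands=[-0.05,0.031,0,0,0,0,0,-0.1,0.062,0,0,0,0,0,-0.15,0.094,0,0,0,0,0,-0.2,0.125,0,0,0,0,0,-0.25,0.157,0,0,0,0,0,-0.3,0.188,0,0,0,0,0,-0.34,0.213,0,0,0,0,0,-0.361,0.226,0.01,0,0,0,0,-0.361,0.226,0.03,0,0,0,0,-0.361,0.226,0.045,0,0,0,0])

```text
time: 46.45
tool_pos: [0.7042, -0.1282, 0.1531]
ee_rot: [-3.139, -0.0, 1.173]
wrist_force: [-0.2, 0.5, -2.3]
width: 0.0559
finger_force: 30.0
```

>>> servo_tool(commands=[0,0,0.003,0,0,0,0,0,0,0.006,0,0,0,0,0,0,0.009,0,0,0,0,0,0,0.009,0,0,0,0])

```text
time: 46.95
tool_pos: [0.7051, -0.1284, 0.1485]
ee_rot: [3.139, -0.001, 1.173]
wrist_force: [-2.2, 2.5, 4.5]
width: 0.0556
finger_force: 30.0
```

>>> servo_tool(commands=[0,0,0,0,0,0,0.085,0,0,0,0,0,0,0.085,0,0,0,0,0,0,0.085,0,0,-0.04,0,0,0,0.085,0,0,-0.09,0,0,0,0.085,0.05,-0.04,-0.1,0,0,0,0.085,0.15,-0.2,-0.1,0,0,0,0.085,0.15,-0.2,-0.1,0,0,0,0.085,0.15,-0.2,-0.1,0,0,0,0.085,0.15,-0.2,-0.1,0,0,0,0.085])

```text
time: 48.2
tool_pos: [0.5767, 0.09, 0.2465]
ee_rot: [3.141, -0.001, 1.177]
wrist_force: [-0.7, -0.7, 0.0]
width: 0.0848
finger_force: 0.0
```

```bash
python3 - <<'E'
from h import *
t=snapshot("top"); s=snapshot("scene"); E=campose(t)
for r in spotter.trace("jar1",t):
    ys,xs=np.nonzero(r["region"]); print(round(r["conf"],2),len(xs),ray(t,[xs.mean(),ys.mean()],.18,E).round(3))
a=cv2.resize(t["img"][110:290,320:490],(500,530)); b=cv2.resize(s["img"][150:310,170:320],(300,320))
c=np.zeros((530,800,3),np.uint8); c[:,:500]=a; c[:320,500:]=b; cv2.imwrite("pics/fin.png",c)
E
```

```text
0.73 468 [[ 0.7   -0.122  0.18 ]]
0.69 507 [[ 0.634 -0.278  0.18 ]]
0.57 475 [[ 0.665 -0.203  0.18 ]]
```

View pics/fin.png

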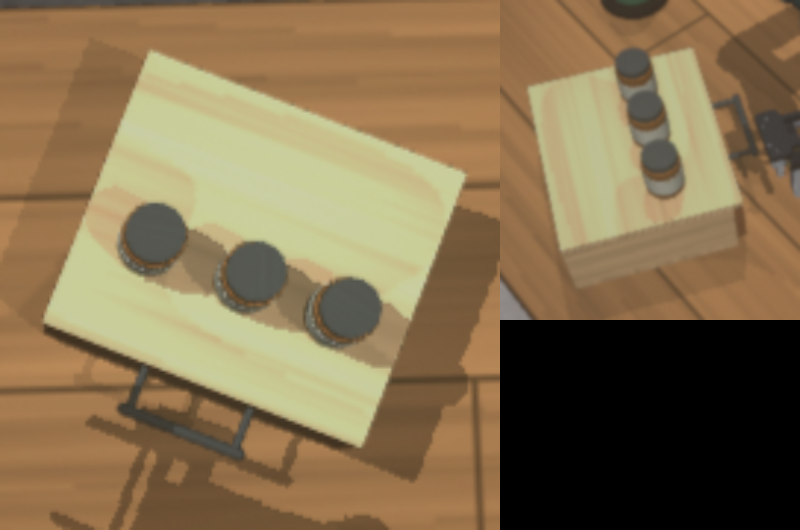

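All three jars stand upright on the box, at (155,235), (252,275) and (343,310) in the picture. The drawer is shut and the arm is clear of everything.

```bash
python3 -c "
from bench import close_job; print(close_job())"
```

```text
the job is handed in; nothing more can be done
None
```

I've handed the job in: all four tools are in the drawer, which is pushed home, and all three jars stand upright on the box with the arm clear; I don't have the judge's verdict.

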